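# Clamp a set-up block to the clutch's slip and log the reading

### The job

Slide the steel block along the fixture's bed, without lifting it, until its 45 mm wide end is flush against the low rail at the rear, in line between spindle and anvil. Push the orange-gripped lever clockwise so that the spindle brings the block home against the anvil, until the lever's torque clutch slips, and then stop: let it slip a little (10 to 30 degrees), never an eighth of a turn. Then turn the blue selector inside its guard collar clockwise to its stop to hold the reading, press the green button fully to log it, and leave the other things alone.

Things in the scene. Friction and masses are not known exactly. Their poses are not given: they have to be found in the camera images.
- fixture: Measuring fixture fixed to the desk, z up, origin on its underside. Dark bed 14 mm thick, x -105 to 55, y -115 to 100 mm, open at the front (-x). Anvil post at the +y end (top z 60), low datum rail at the rear (+x), grey gear head at x -28 to 28, y -108 to -48, top z 58. The block is home with its centre at x 0, y 47.5, z 34 mm
- rail_face (a point): Middle of the datum rail's face, at fixture x 35, y 47.5 mm; it looks to fixture -x. The rail runs along y from -8 to 70 mm and rises 16 mm above the bed
- anvil_face (a point): Middle of the anvil's flat face, at fixture x 0, y 70 mm, 34 mm above the desk; it looks to fixture -y
- block_centre (a point): Centre of the loose steel block, 45 x 70 x 40 mm (this frame's x, y, z), 0.5 to 1 kg, 20 mm above the bed top. Its 70 mm y axis lies along fixture x within 8 degrees and must stay so. It starts 40 to 55 mm short of home in x and 8 to 24 mm short in y. Pushed straight to fixture +x by the middle of its near 45 mm end, it passes between spindle tip and anvil (2 mm or more spare) and squares up on the rail
- spindle (a joint): Travel of the spindle (14 mm steel rod on the line x 0, z 34 mm of the fixture) to +y, m. Its tip is at fixture y = -0.018 + this value; starts at 0 to 0.011, reads 0.043 when the block is pinched against the anvil. Geared to the drive, 30 mm per rad; it slides the block along the rail by itself
- drive (a joint): Turn of the aluminium disc (red tick) under the lever, rad, clockwise from above positive; starts at 0 to 0.35, about 1.43 when the block is pinched. It turns with the lever for 1 to 3 N at the lever's grip and stays where left
- clutch (a joint): Slip of the lever on the disc, rad, clockwise positive, 0 at the start. The friction clutch holds to 0.6 N m (6.7 N at the grip); then the lever slips round while disc and spindle stand still. Stays where left. Lever direction, from fixture +x counter-clockwise from above: 0.15 - drive - clutch. Aim for a slip of 0.2 to 0.5; it must stay below 0.785
- lever_axis (a point): Point on the upright axis of disc and lever, at fixture x 0, y -78 mm, 90 mm above the desk
- lever_grip (a point): Middle of the upright orange grip on the lever's end, 101 mm above the desk: 19 mm thick, free from 78 to 123 mm height, 90 mm from the lever axis. The arm under it is 14 mm wide, 69 to 78 mm high. It starts pointing to the fixture's rear and is pushed clockwise from above, by way of -y; its whole way is 1.1 to 2 rad
- readout: Grey readout box fixed to the desk, 176 (x) by 112 mm, top at 34 mm; origin on the underside in the middle, z up; at its rear (+x) a low display (top 51 mm). Selector axis at its x 18, y 0; green button at its x -62, y 0 mm
- selector_grip (a point): Middle of the selector's blue bar, on its upright axis, 51 mm above the desk. Bar 12 mm thick, 40 mm long along this frame's x, from 39 to 61 mm height. Round it stands a black guard collar, 45.5 mm inside radius, rim at 48 mm height: reach in over the rim with the fingers opened no more than about 50 mm
- selector (a joint): Turn of the selector, rad, clockwise from above positive, 0 to 1.4 (stop = hold position); starts at 0 to 0.2; 0.05 N m of friction, stays where left
- log_button (a joint): Depth of the green button, m: 0 out, 0.006 fully down at about 4 N; springs back
- log_button_top (a point): Middle of the top of the green log button, 26 mm across; pressed straight down
- block: The same steel block; origin under its middle, on the bed
- micrometer: outside micrometer, dark green frame and steel thimble, 59 x 134 x 17 mm, lying flat. Bystander, to be left alone; origin under its middle
- gauge: dial indicator with round white face, 94 x 56 x 22 mm, lying on its back. Bystander, to be left alone; origin under its middle
- ring: steel ring gauge, 47 mm outside, 18 mm high. Bystander, to be left alone; origin under its middle
- vee: ground steel vee block, 38 x 62 x 42 mm. Bystander, to be left alone; origin under its middle
- driver: screwdriver with red handle, 26 x 171 x 25 mm. Bystander, to be left alone; origin under its middle
Not all that is in view belongs to the job. What is shaped like the block but turquoise is not meant.

How it is judged:
By the outcome, as a careful person would: the job done as asked, in the order asked, and still so for the second after the job is handed in, with the robot touching nothing.
It also fails if it takes over 72 s, if anything falls off the work surface, if the arm or the gripper's body presses on something with over 40 N, if the wrist force passes 120 N, or if a joint passes its speed limit or range.

### The arm

A 6-joint arm with a two-finger parallel gripper is mounted at the origin on a cart in front of the work surface, level with it; the furniture and walls round the work are solid. World frame = base frame: x ahead of the robot, y to its left, z up, the work surface at z = 0. Lengths are in m, angles in degrees, forces in N, time in s.
With the tool pointing down it reaches from about 0.25 to 0.775 m from the base axis. Payload 8.9 kg.
Tool frame: the origin (TCP) lies midway between the tips of the shut fingers; the grasp point (between the pads) lies 19 mm behind it (ctrl.grasp_offset is the distance from the TCP to the grasp point, in m); z points along the fingers, x is the direction in which the jaws open and shut, and the axes are right-handed (so a half turn about z gives the same grasp; the last joint's range is limited). The gripper opens to 85 mm and grips with 20 to 120 N. Pads are 22 mm wide; open, the fingers measure 114 mm over their backs; the gripper's body (76 mm by 85 mm) begins 54 mm behind the grasp point. The pads swing forward as they close: fully open they stand 13 mm farther back than shut.
Start: joints at [61.633, 16.656, -8.789, 64.555, 0, 82.019], TCP at [0.183, 0.492, 0.231] pointing down, gripper open.
Joint ranges: [-144.48, 144.48], [-52.06, 99.96], [-74.48, 78.29], [-112.23, 115.85], [-86.99, 84.42], [-180, 180]. Speed limits (degrees/s): [127.2, 127.2, 159.86, 180, 180, 180].

### API

Orientations are given as [roll, pitch, yaw] about the fixed x, y, z axes, in that order (R = Rz(yaw) Ry(pitch) Rx(roll)).
In Python, from rig import ctrl, eyes gives the robot as it stands.
- The arm moves only by the tool carry_out, never from a script. Its argument "moves" is a list of rows, each a list of 3 entries, a list of its own where there are three numbers: the shift along the world's x, y, z in m, then the turn, a rotation vector about the world's x, y, z in degrees, then the opening in per cent of the stroke, from 0 (shut) to 100 (fully open). In form: [[[tx, ty, tz], [rx, ry, rz], gripper], ...]. A call has 1 to 12 rows; each row is the pose to reach, as a shift and turn from the pose commanded when the call began; what a row does not reach only later rows make up. A row lasts 1/12 s, in which the tool goes at most 41.7 mm and 7.16 degrees, less where a joint would pass 70% of its speed; a pose out of reach is approached as far as the arm can. A call with a gripper value outside its range is refused whole. The fingers move at their own pace and stop on an object; the grip force is fixed at half the most. Time passes only in rows, so rows that repeat a pose let the fingers close. It gives the time, the measured TCP pose, the force and the opening at its end, in the units of the state.
- ctrl.state(): the state, without advancing time (a new reading comes with each control period).
- eyes.capture(name): name is "scene" or "top" or "wrist"; returns a dict with "img" (400x640x3 uint8, red, green, blue), "range_z" (400x640 float32, m along the optical axis (not along the pixel's ray), 0 where there is no reading), "camera_matrix" (3x3 intrinsics, pixels), "R" (3x3) and "t" (3): a world point X has camera coordinates R X + t; the wrist camera has in their place "tool_from_camera" (4x4, takes a point from camera to tool coordinates, whose origin is the TCP and whose axes are the tool frame's). Camera axes: x right, y down, z forward; pixel columns grow to the right and rows downward; lengths in m; the calibration is good to about 2 mm. A picture is of the moment at which its call begins: read the wrist's pose just before it.
- ctrl.job_done(): hands the job in, once; it reports no verdict.
The state is a dict: "time_s": time; "joint_pos": joint angles; "joint_velocities": joint speeds; "joint_torque": joint torques, N m; "position": TCP position; "tool_rot": TCP orientation; "force": force on the tool from outside, world axes, zero at the start; "moment": the same for the moment, N m; "gripper_width": finger opening in m.
Only numpy, scipy, OpenCV 4.12 (cv2) and the standard library are available. Lean on these libraries where they do the work, as an engineer would, in place of code of your own. Each camera call takes 0.05 s, during which the arm holds its last target.

## Working session

There is one attempt and no reset: what is moved stays moved. The work goes in short steps, Python scripts to look and compute and a tool call to move; the robot and the scene stay as the last step left them, time stands still between calls to the robot, and variables do not carry over. Pictures are saved under pics/ and viewed, and the job is handed in when it is done.

Besides the shell and the picture viewer there is one more tool, called after "Emit:" as a command line: name --argument value ..., lists and objects as JSON in quotes. carry_out: Moves the arm, as the interface text tells. Its arguments: {"type":"object","properties":{"moves":{"type":"array"}},"required":["moves"]}

```bash
ls; mkdir -p pics
python3 - <<'E'
from rig import ctrl, eyes
import cv2, numpy as np
s=ctrl.state(); print(s)
for n in ["scene","top"]:
    c=eyes.capture(n); cv2.imwrite(f"pics/{n}0.png",c["img"][:,:,::-1]); np.savez(f"{n}0.npz",**c)
    print(n,c["camera_matrix"].tolist(),c["R"].tolist(),c["t"])
E
```

```text
pics
{'time_s': 0.0, 'joint_pos': array([ 6.16327145e+01,  1.66867372e+01, -8.82810078e+00,  6.45537473e+01,
       -5.65323618e-04,  8.20173256e+01]), 'joint_velocities': array([ 0.04257545,  0.04917159,  0.02843027,  0.05112815, -0.05287975,
       -0.05277988]), 'joint_torque': array([-3.99085286e-03, -5.37141752e+01,  3.31369543e+01,  1.60781248e-02,
       -3.43661086e-04,  1.05549719e-05]), 'position': array([0.18268741, 0.49176248, 0.23077149]), 'tool_rot': array([-1.79991035e+02,  6.79991345e-02,  6.96153946e+01]), 'force': array([ 0.19857432, -0.16665858,  0.29543073]), 'moment': array([ 0.06994168, -0.00585415,  0.01657679]), 'gripper_width': 0.0857641676641342}
scene [[459.526219219108, 0.0, 327.96827866956255], [0.0, 459.526219219108, 197.21363368407552], [0.0, 0.0, 1.0]] [[0.7659941514919549, -0.6428190451012373, 0.006052696527435649], [-0.3779221369590529, -0.45791510480969533, -0.804666772759649], [0.520026747654794, 0.614082593827784, -0.5936958393666896]] [-0.19195491  0.4095731   0.82728882]
top [[390.3287014658704, 0.0, 319.08284720529826], [0.0, 390.3287014658704, 192.8428462034387], [0.0, 0.0, 1.0]] [[0.010025482029909783, -0.9999481752270596, -0.0017710364598079744], [-0.997615014397751, -0.009881098918407924, -0.06831286066576085], [0.06829182058082046, 0.0024516819203666018, -0.99766237600579]] [0.32240225 0.50668186 0.95678509]
```

View pics/scene0.png

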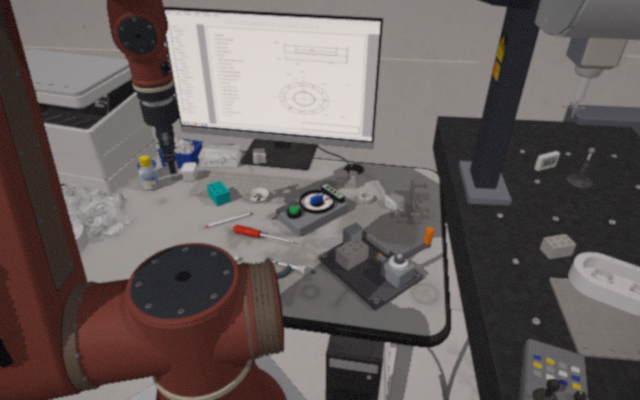

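View pics/top0.png

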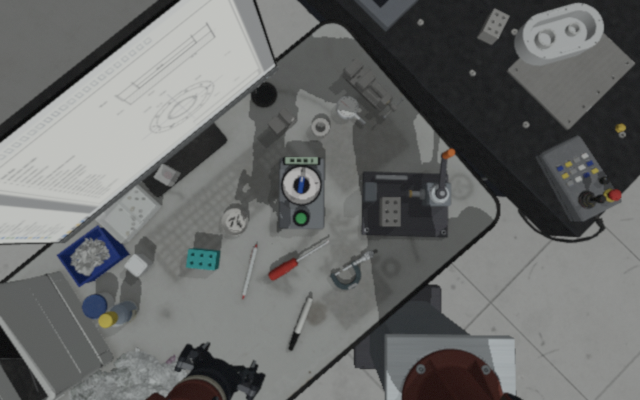

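```bash
cat > h.py <<'E'
import numpy as np, cv2
def load(n): return dict(np.load(n))
def proj(c,X):
    p=c["R"]@np.asarray(X,float)+c["t"]; q=c["camera_matrix"]@p; return q[:2]/q[2]
def ray(c,uv,z):
    d=np.linalg.inv(c["camera_matrix"])@np.array([uv[0],uv[1],1.]); R=c["R"]; o=-R.T@c["t"]; d=R.T@d
    return o+d*(z-o[2])/d[2]
def pts(c):
    z=c["range_z"]; v,u=np.mgrid[0:400,0:640]; K=c["camera_matrix"]
    P=np.stack([(u-K[0,2])/K[0,0]*z,(v-K[1,2])/K[1,1]*z,z],-1)
    W=(P-c["t"])@c["R"]; W[z==0]=np.nan; return W
E
python3 - <<'E'
from h import *
c=load("top0.npz"); i=c["img"][:,:,::-1]
cv2.imwrite("pics/c1.png",cv2.resize(i[140:245,350:470],None,fx=5.5,fy=5.5,interpolation=cv2.INTER_CUBIC))
cv2.imwrite("pics/c2.png",cv2.resize(i[145:240,265:340],None,fx=6,fy=6,interpolation=cv2.INTER_CUBIC))
W=pts(c)
for uv in [(405,220),(390,205),(449,154),(440,195),(302,218),(302,185),(285,215),(320,160)]: print(uv,W[uv[1],uv[0]].round(4))
E
```

```text
(405, 220) [0.438  0.113  0.0158]
(390, 205) [0.4735 0.1569 0.0528]
(449, 154) [0.5865 0.0367 0.1217]
(440, 195) [0.4971 0.0442 0.0773]
(302, 218) [0.4402 0.3675 0.0557]
(302, 185) [0.5189 0.3684 0.0602]
(285, 215) [0.4472 0.4105 0.0308]
(320, 160) [0.5817 0.3259 0.0464]
```

View pics/c1.png

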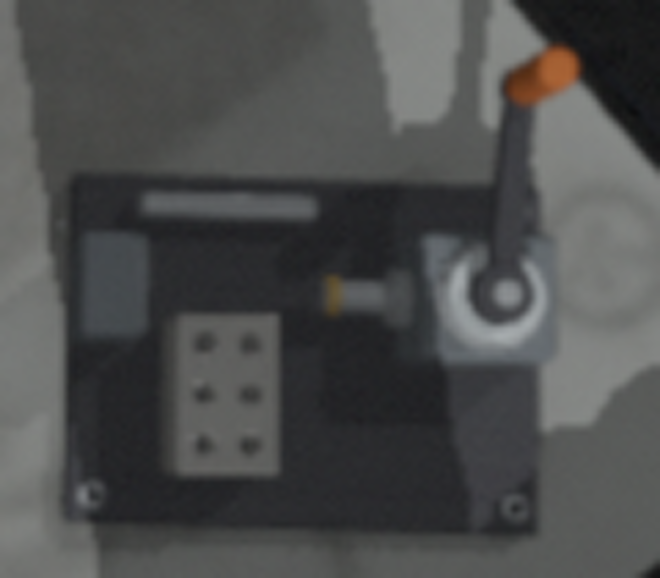

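View pics/c2.png

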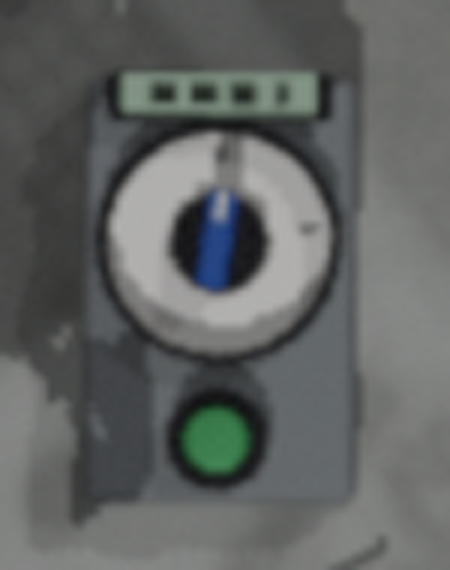

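Run:
```python
from h import *
c=load("top0.npz"); W=pts(c)
def cr(x,y,z,x0=350,y0=140,f=5.5): return ray(c,((x+.5)/f-.5+x0,(y+.5)/f-.5+y0),z)
bl,tl,br=cr(68,521,.014),cr(75,176,.014),cr(536,534,.014)
print("bed",bl,tl,br, np.linalg.norm(tl-bl),np.linalg.norm(br-bl))
F=np.array([[-105,100],[55,100],[-105,-115]])/1000.; P=np.array([bl,tl,br])[:,:2]
# extra features: lever hub top? disc; anvil, rail
def rigid(F,P):
    fc,pc=F.mean(0),P.mean(0); H=(F-fc).T@(P-pc); th=np.arctan2(H[0,1]-H[1,0],H[0,0]+H[1,1]); R=np.array([[np.cos(th),-np.sin(th)],[np.sin(th),np.cos(th)]]); t=pc-R@fc; return th,R,t
th,R,t=rigid(F,P); print("fixture",np.degrees(th),t, "res",((F@R.T+t)-P)*1000)
inv=lambda X:(R.T@(np.asarray(X)[:2]-t)*1000).round(1)
# block top z=.054
B=[cr(*q,.054) for q in [(176,314),(280,313),(280,476),(176,475)]]
print("block corners fx",[inv(b) for b in B]); bc=np.mean(B,0); print("block centre",bc,inv(bc), "side lens",[np.linalg.norm(B[i]-B[i-1]) for i in range(4)])
print("depth W of block top:")
m=(W[...,2]>.047)&(W[...,2]<.062); m[:,:378]=0;m[:,405:]=0;m[:190]=0;m[:235][0:0]=0
p=W[m][:,:2]; print(len(p), cv2.minAreaRect((p*1000).astype(np.float32)))
print("spindle tip",inv(cr(322,295,.041)),"rail face L/R",inv(cr(142,214,.030)),inv(cr(318,219,.030)))
print("anvil",[inv(cr(*q,.06)) for q in [(82,232),(148,233),(148,337)]])
print("disc hub",inv(cr(508,293,.09)))
print("grip top centre",cr(560,66,.123),inv(cr(560,66,.123)))
print("W grip",W[152,452])
c2=lambda x,y,z: cr(x,y,z,265,145,6)
print("button",c2(217,440,.04),"W",W[217,301]); print("selector",c2(217,242,.061)); print("sel ends",c2(222,195,.061),c2(214,290,.061))
print("box bottom edge",c2(80,500,.034),c2(352,497,.034), "R top",c2(362,85,.034))
```

```text
bed [0.40135981 0.2197887  0.014     ] [0.55835103 0.21698539 0.014     ] [0.39764822 0.00836837 0.014     ] 0.15701624999640276 0.2114529061676135
fixture -0.9818624482482685 [0.50362658 0.11916629] res [[-1.0042157   1.1621781 ]
 [ 1.98106811  1.22374587]
 [-0.97685242 -2.38592397]]
block corners fx [array([-11.4,  57.8]), array([-9.8, 12.5]), array([-80.6,  11.6]), array([-81.4,  56.7])]
block centre [0.45841236 0.1546054  0.054     ] [-45.8  34.7] side lens [np.float64(0.07003441671047907), np.float64(0.045384943917979585), np.float64(0.0709012883007388), np.float64(0.04514103564268877)]
depth W of block top:
497 ((459.2550048828125, 154.71194458007812), (44.28291320800781, 67.6464614868164), 89.87793731689453)
spindle tip [-0.4 -8.7] rail face L/R [34.7 70.1] [34.5 -8.9]
anvil [array([ 22.8, 100.2]), array([23.2, 71.5]), array([-22.1,  70.8])]
disc hub [ -1.1 -75.7]
grip top centre [0.59180687 0.03163063 0.123     ] [ 89.7 -86. ]
W grip [0.59125837 0.02962275 0.12095025]
button [0.44044225 0.37128547 0.04      ] W [0.44255702 0.36981378 0.05859224]
selector [0.51901505 0.37130402 0.061     ]
sel ends [0.53783847 0.3695597  0.061     ] [0.49985267 0.37224315 0.061     ]
box bottom edge [0.41556133 0.42696412 0.034     ] [0.41788934 0.31638251 0.034     ] R top [0.58683195 0.31383805 0.034     ]
```

Emit:
carry_out --moves '[[[0.02, -0.034, 0], [0, 0, 2], 0], [[0.04, -0.067, 0], [0, 0, 4], 0], [[0.06, -0.1, 0], [0, 0, 6], 0], [[0.08, -0.134, 0], [0, 0, 8], 0], [[0.1, -0.168, 0], [0, 0, 10], 0], [[0.12, -0.2, -0.01], [0, 0, 12], 0], [[0.14, -0.235, -0.02], [0, 0, 14], 0], [[0.16, -0.27, -0.03], [0, 0, 16], 0], [[0.18, -0.303, -0.04], [0, 0, 18], 0], [[0.2, -0.329, -0.06], [0, 0, 19.4], 0], [[0.208, -0.337, -0.08], [0, 0, 19.4], 0], [[0.208, -0.337, -0.1], [0, 0, 19.4], 0]]'

```text
time_s: 1.1
position: [0.3929, 0.153, 0.1305]
tool_rot: [179.9, 0.0, 88.8]
force: [0.3, 0.4, 0.3]
gripper_width: 0.0
```

Emit:
carry_out --moves '[[[0, 0.001, -0.035], [0, 0, 0], 0], [[0, 0.001, -0.07], [0, 0, 0], 0], [[0, 0.001, -0.095], [0, 0, 0], 0], [[0, 0.001, -0.105], [0, 0, 0], 0], [[0, 0.001, -0.105], [0, 0, 0], 0]]'

```text
time_s: 1.52
position: [0.3886, 0.1556, 0.024]
tool_rot: [-179.7, 0.1, 89.0]
force: [-0.4, 0.6, -0.9]
gripper_width: -0.0003
```

Run:
```python
from rig import ctrl, eyes
from h import *
print(ctrl.state()["position"])
c=eyes.capture("top"); i=c["img"][:,:,::-1]; np.savez("top1.npz",**c)
cv2.imwrite("pics/t1.png",cv2.resize(i[130:270,330:480],None,fx=4,fy=4,interpolation=cv2.INTER_CUBIC))
W=pts(c)
print("bench z", [W[v,u].round(3) for u,v in [(500,120),(480,170),(470,200),(490,140),(520,60)]])
```

```text
[0.38858971 0.15556812 0.02401496]
bench z [array([ 0.711, -0.161, -0.053]), array([ 0.593, -0.165, -0.2  ]), array([ 0.49 , -0.056, -0.   ]), array([ 0.656, -0.133, -0.054]), array([ 0.874, -0.213, -0.042])]
```

View pics/t1.png

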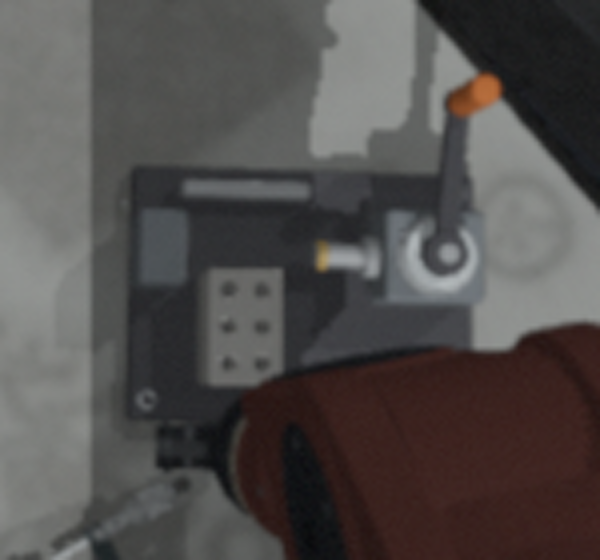

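Emit:
carry_out --moves '[[[0.008, 0, 0], [0, 0, 0], 0], [[0.016, 0, 0], [0, 0, 0], 0], [[0.021, 0, 0], [0, 0, 0], 0], [[0.025, 0, 0], [0, 0, 0], 0], [[0.029, 0, 0], [0, 0, 0], 0], [[0.033, -0.001, 0], [0, 0, 0], 0], [[0.037, -0.001, 0], [0, 0, 0], 0], [[0.041, -0.001, 0], [0, 0, 0], 0], [[0.045, -0.001, 0], [0, 0, 0], 0], [[0.049, -0.001, 0], [0, 0, 0], 0], [[0.053, -0.001, 0], [0, 0, 0], 0], [[0.056, -0.001, 0], [0, 0, 0], 0]]'

```text
time_s: 2.57
position: [0.4465, 0.1551, 0.0265]
tool_rot: [-179.9, 0.0, 89.0]
force: [-5.8, -0.1, 3.4]
gripper_width: 0.0
```

Run:
```python
from rig import ctrl, eyes
from h import *
print(ctrl.state()["position"])
c=eyes.capture("top"); i=c["img"][:,:,::-1]; np.savez("top2.npz",**c)
cv2.imwrite("pics/t2.png",cv2.resize(i[160:245,350:470],None,fx=5.5,fy=5.5,interpolation=cv2.INTER_CUBIC))
```

```text
[0.44651812 0.15507424 0.02651804]
```

View pics/t2.png

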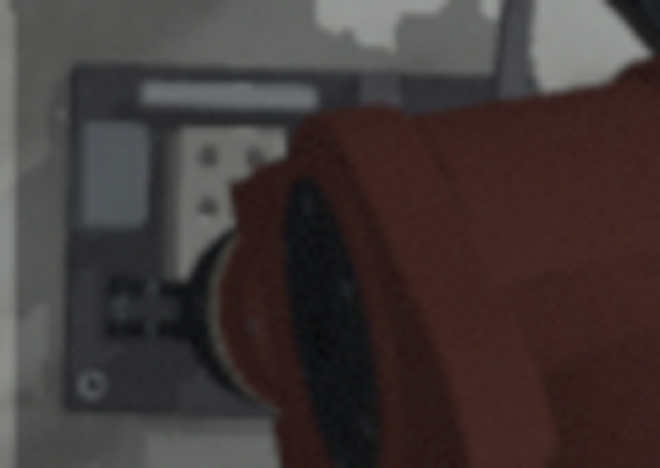

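Emit:
carry_out --moves '[[[0.004, 0, 0], [0, 0, 0], 0], [[0.007, 0, 0], [0, 0, 0], 0], [[0.01, 0, 0], [0, 0, 0], 0], [[0.012, 0, 0], [0, 0, 0], 0], [[0.013, 0, 0], [0, 0, 0], 0]]'

```text
time_s: 3.03
position: [0.4589, 0.1551, 0.0262]
tool_rot: [-179.9, -0.0, 89.0]
force: [-9.4, 1.3, 6.3]
gripper_width: -0.0004
```

Emit:
carry_out --moves '[[[0.001, 0, 0], [0, 0, 0], 0], [[0.002, 0, 0], [0, 0, 0], 0]]'

```text
time_s: 3.2
position: [0.4589, 0.1551, 0.0259]
tool_rot: [-179.7, 0.0, 89.0]
force: [-16.0, 1.3, 11.2]
gripper_width: 0.0
```

Emit:
carry_out --moves '[[[0.001, 0, 0], [0, 0, 0], 0], [[0.002, 0, 0], [0, 0, 0], 0], [[0.002, 0, 0], [0, 0, 0], 0], [[-0.006, 0, 0], [0, 0, 0], 0], [[-0.02, 0, 0], [0, 0, 0], 0], [[-0.04, 0, 0], [0, 0, 0], 0], [[-0.06, 0, 0.02], [0, 0, 0], 0], [[-0.08, 0.02, 0.05], [0, 0, 0], 0], [[-0.1, 0.04, 0.08], [0, 0, 0], 0], [[-0.11, 0.06, 0.11], [0, 0, 0], 0], [[-0.11, 0.08, 0.14], [0, 0, 0], 0], [[-0.11, 0.08, 0.16], [0, 0, 0], 0]]'

```text
time_s: 4.2
position: [0.3535, 0.2384, 0.1899]
tool_rot: [179.7, -0.2, 89.1]
force: [0.6, -1.0, -0.6]
gripper_width: 0.0002
```

Run:
```python
from rig import ctrl, eyes
from h import *
print(ctrl.state()["position"])
c=eyes.capture("top"); i=c["img"][:,:,::-1]; np.savez("top3.npz",**c)
cv2.imwrite("pics/t3.png",cv2.resize(i[140:245,350:470],None,fx=5.5,fy=5.5,interpolation=cv2.INTER_CUBIC))
```

```text
[0.35345024 0.23835915 0.18990253]
```

View pics/t3.png

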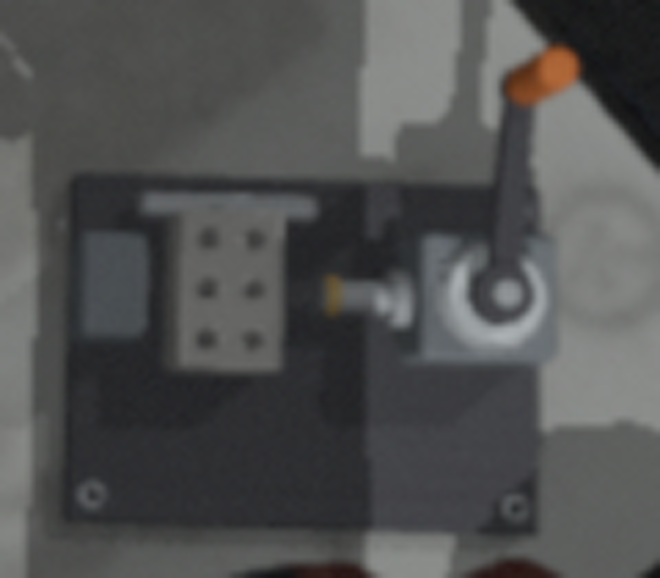

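Emit:
carry_out --moves '[[[0.026, -0.023, 0], [0, 0, 0], 47], [[0.052, -0.046, 0], [0, 0, -1], 47], [[0.079, -0.069, 0], [0, 0, -2], 47], [[0.105, -0.092, 0], [0, 0, -3], 47], [[0.132, -0.115, 0], [0, 0, -4], 47], [[0.158, -0.138, 0], [0, 0, -5], 47], [[0.184, -0.161, 0], [0, 0, -6], 47], [[0.21, -0.184, 0], [0, 0, -6], 47], [[0.23, -0.2, 0], [0, 0, -6], 47], [[0.238, -0.207, 0], [0, 0, -6], 47], [[0.238, -0.207, 0], [0, 0, -6], 47]]'

```text
time_s: 5.17
position: [0.5918, 0.0262, 0.1859]
tool_rot: [179.9, 0.0, 82.9]
force: [-0.6, -0.1, 0.7]
gripper_width: 0.0405
```

Run:
```python
from rig import ctrl, eyes
from h import *
s=ctrl.state();print(s["position"],s["tool_rot"],s["gripper_width"],s["joint_pos"])
c=eyes.capture("wrist"); i=c["img"][:,:,::-1]; np.savez("w3.npz",**c)
cv2.imwrite("pics/w3.png",i); print(c["tool_from_camera"],c["camera_matrix"])
```

```text
[0.59183697 0.02622351 0.18591227] [1.79906907e+02 2.02086897e-02 8.28749355e+01] 0.040490454428793135 [-4.51795325e+00  2.54452036e+01 -2.67590240e+00  6.17868162e+01
 -2.44222795e-02  2.60707518e+00]
[[ 9.99999929e-01 -2.55975428e-04 -2.75413684e-04 -5.27471790e-04]
 [ 3.18787326e-04  9.65598547e-01  2.60037196e-01 -6.52663495e-02]
 [ 1.99375921e-04 -2.60037266e-01  9.65598561e-01 -1.41331490e-01]
 [ 0.00000000e+00  0.00000000e+00  0.00000000e+00  1.00000000e+00]] [[314.53522845   0.         317.65026161]
 [  0.         314.53522845 201.62433616]
 [  0.           0.           1.        ]]
```

View pics/w3.png

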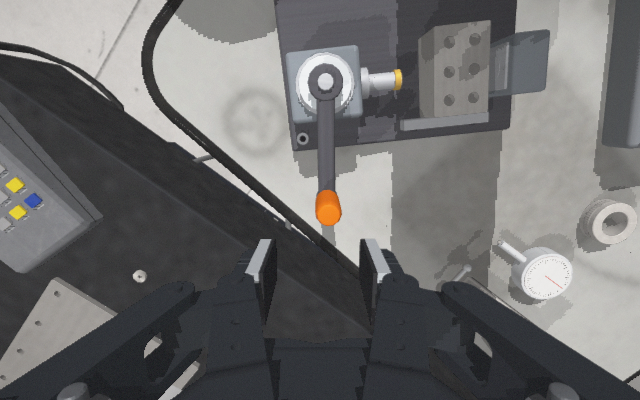

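```bash
cat >> h.py <<'E'
from scipy.spatial.transform import Rotation as Ro
def wcam(c,pos,rpy):
    T=np.eye(4); T[:3,:3]=Ro.from_euler("xyz",rpy,degrees=True).as_matrix(); T[:3,3]=pos
    M=np.linalg.inv(T@c["tool_from_camera"]); c=dict(c); c["R"]=M[:3,:3]; c["t"]=M[:3,3]; return c
E
python3 - <<'E'
from h import *
c=wcam(load("w3.npz"),[0.59184,0.02622,0.18591],[179.907,.02,82.875])
W=pts(c); hsv=cv2.cvtColor(c["img"],cv2.COLOR_RGB2HSV)
m=(hsv[...,0]<18)&(hsv[...,1]>150)&(hsv[...,2]>120); v,u=np.nonzero(m); print(u.min(),u.max(),v.min(),v.max())
p=W[m]; top=p[p[:,2]>.115]; print(len(top),top.mean(0),p[:,2].max())
for uv,z in [((328,215),.123),((326,82),.09),((326,82),.095)]: print(uv,ray(c,uv,z), W[uv[1],uv[0]])
E
```

```text
316 340 190 225
522 [0.59054338 0.03295048 0.12077277] nan
(328, 215) [0.59190542 0.0326916  0.123     ] [0.59179263 0.03269364 0.12335359]
(326, 82) [0.50420056 0.04252825 0.09      ] [0.50340286 0.04283402 0.08162629]
(326, 82) [0.50467688 0.04234568 0.095     ] [0.50340286 0.04283402 0.08162629]
```

Emit:
carry_out --moves '[[[0, 0.004, 0], [0, 0, 0], 47], [[0, 0.004, -0.03], [0, 0, 0], 47], [[0, 0.004, -0.06], [0, 0, 0], 47], [[0, 0.004, -0.085], [0, 0, 0], 47], [[0, 0.004, -0.1], [0, 0, 0], 47], [[0, 0.004, -0.1], [0, 0, 0], 47]]'

```text
time_s: 5.72
position: [0.5865, 0.0339, 0.0835]
tool_rot: [-179.7, 0.0, 83.1]
force: [-0.8, 0.4, -0.3]
gripper_width: 0.0402
```

Run:
```python
from rig import ctrl, eyes
from h import *
s=ctrl.state();print(s["position"],s["tool_rot"],s["force"])
c=eyes.capture("wrist"); cv2.imwrite("pics/w4.png",c["img"][:,:,::-1])
# plan: TCP on circle
import math
A=np.array([.503,.0422]);r=.090; a0=math.radians(-6.5); lead=math.radians(6.7)
p0=s["position"][:2]; y0=82.9
for d in range(0,105,6):
    a=math.radians(-6.5-d)  # TCP angle
    p=A+r*np.array([math.cos(a),math.sin(a)])
    print(d,(p-p0).round(4), "turn",-d)
```

```text
[0.58647097 0.03385147 0.08345073] [-1.79683615e+02  5.69771446e-03  8.31110602e+01] [-0.82924963  0.37490545 -0.33837093]
0 [ 0.006  -0.0018] turn 0
6 [ 0.0044 -0.0111] turn -6
12 [ 0.0019 -0.0202] turn -12
18 [-0.0016 -0.029 ] turn -18
24 [-0.0059 -0.0373] turn -24
30 [-0.0111 -0.0452] turn -30
36 [-0.0171 -0.0525] turn -36
42 [-0.0238 -0.0591] turn -42
48 [-0.0312 -0.0649] turn -48
54 [-0.0392 -0.07  ] turn -54
60 [-0.0476 -0.0742] turn -60
66 [-0.0564 -0.0775] turn -66
72 [-0.0655 -0.0798] turn -72
78 [-0.0748 -0.0812] turn -78
84 [-0.0843 -0.0816] turn -84
90 [-0.0937 -0.0811] turn -90
96 [-0.103  -0.0795] turn -96
102 [-0.112 -0.077] turn -102
```

View pics/w4.png

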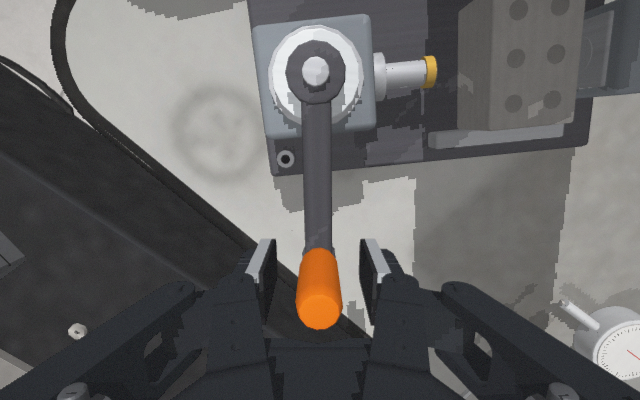

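Emit:
carry_out --moves '[[[0.004, -0.008, 0.002], [0, 0, -4], 47], [[0.004, -0.014, 0.002], [0, 0, -8], 47], [[0.002, -0.02, 0.002], [0, 0, -12], 47], [[0, -0.026, 0.002], [0, 0, -16], 47], [[-0.003, -0.032, 0.002], [0, 0, -20], 47], [[-0.006, -0.037, 0.002], [0, 0, -24], 47], [[-0.009, -0.043, 0.002], [0, 0, -28], 47], [[-0.013, -0.048, 0.002], [0, 0, -32], 47], [[-0.017, -0.0525, 0.002], [0, 0, -36], 47], [[-0.0215, -0.057, 0.002], [0, 0, -40], 47], [[-0.026, -0.061, 0.002], [0, 0, -44], 47], [[-0.031, -0.065, 0.002], [0, 0, -48], 47]]'

```text
time_s: 6.77
position: [0.5601, -0.0324, 0.0906]
tool_rot: [179.9, -0.2, 34.9]
force: [2.4, -0.2, -0.1]
gripper_width: 0.0402
```

```bash
cat > chk.py <<'E'
from rig import ctrl, eyes
from h import *
import sys,math
s=ctrl.state();print(s["time_s"],s["position"].round(4),s["tool_rot"].round(2),s["force"].round(1),s["moment"].round(2))
c=eyes.capture("wrist"); cv2.imwrite(f"pics/{sys.argv[1]}.png",c["img"][:,:,::-1])
cc=wcam(c,s["position"],s["tool_rot"]); np.savez(f"{sys.argv[1]}.npz",**cc)
W=pts(cc); hsv=cv2.cvtColor(c["img"],cv2.COLOR_RGB2HSV)
m=(hsv[...,0]<18)&(hsv[...,1]>150)&(hsv[...,2]>100); p=W[m]; z=p[:,2]; top=p[(z>.119)&(z<.127)]
if len(top)>20:
    (x,y),r=cv2.minEnclosingCircle((top[:,:2]*1000).astype(np.float32)); g=np.array([x,y])/1000; d=g-np.array([.503,.0422]); print("grip",g.round(4),"r",r,"len",np.hypot(*d),"fixture angle",math.atan2(d[1],d[0])+.0171)
d=s["position"][:2]-np.array([.503,.0422]); print("tcp r",np.hypot(*d),"fix angle",math.atan2(d[1],d[0])+.0171)
E
python3 chk.py w5
```

```text
6.7667 [ 0.5601 -0.0324  0.0906] [179.85  -0.18  34.87] [ 2.4 -0.2 -0.1] [ 0.12 -0.3  -0.01]
grip [ 0.5653 -0.0216] r 8.723353385925293 len 0.08919006221304483 fixture angle -0.7804726861154715
tcp r 0.09398860341968628 fix angle -0.9001685430014508
```

View pics/w5.png

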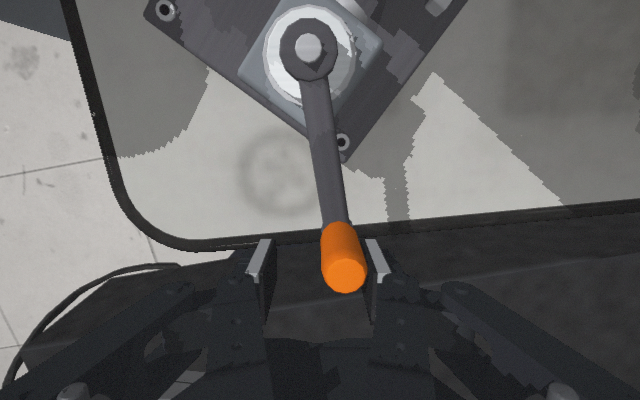

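Emit:
carry_out --moves '[[[-0.003, -0.001, -0.003], [0, 0, -2], 47], [[-0.0065, -0.002, -0.003], [0, 0, -4], 47], [[-0.0097, -0.0031, -0.003], [0, 0, -6], 47], [[-0.0125, -0.0047, -0.003], [0, 0, -8], 47], [[-0.0153, -0.0062, -0.003], [0, 0, -10], 47], [[-0.0181, -0.0076, -0.003], [0, 0, -12], 47], [[-0.021, -0.009, -0.003], [0, 0, -14], 47], [[-0.024, -0.01, -0.003], [0, 0, -16], 47], [[-0.0269, -0.0112, -0.003], [0, 0, -18], 47], [[-0.03, -0.0122, -0.003], [0, 0, -20], 47], [[-0.033, -0.0131, -0.003], [0, 0, -22], 47], [[-0.036, -0.0139, -0.003], [0, 0, -24], 47]]'

```text
time_s: 7.82
position: [0.5248, -0.0466, 0.0873]
tool_rot: [179.9, -0.2, 11.1]
force: [3.7, -0.3, -0.8]
gripper_width: 0.0401
```

```bash
python3 chk.py w6
```

```text
7.8167 [ 0.5248 -0.0466  0.0873] [179.9   -0.24  11.06] [ 3.7 -0.3 -0.8] [-0.1  -0.63 -0.03]
grip [ 0.5343 -0.0411] r 8.778786659240723 len 0.08900243057394022 fixture angle -1.194836857272958
tcp r 0.09138093019984184 fix angle -1.3133440851043163
```

View pics/w6.png

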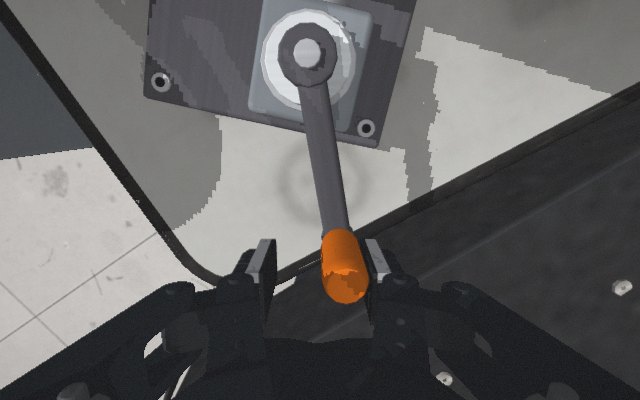

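Emit:
carry_out --moves '[[[-0.0023, -0.0005, 0], [0, 0, -1.5], 47], [[-0.0046, -0.001, 0], [0, 0, -3], 47], [[-0.0069, -0.0014, 0], [0, 0, -4.5], 47]]'

```text
time_s: 8.12
position: [0.5168, -0.0481, 0.0862]
tool_rot: [180.0, -0.1, 6.4]
force: [3.3, -0.6, 1.5]
gripper_width: 0.0402
```

Emit:
carry_out --moves '[[[-0.0023, -0.0004, 0], [0, 0, -1.5], 47], [[-0.0046, -0.0008, 0], [0, 0, -3], 47]]'

```text
time_s: 8.28
position: [0.5124, -0.0486, 0.0859]
tool_rot: [-180.0, -0.1, 3.4]
force: [5.1, 1.9, 2.3]
gripper_width: 0.0405
```

```bash
python3 chk.py w7
```

```text
8.2833 [ 0.5124 -0.0486  0.0859] [-1.7997e+02 -1.4000e-01  3.4200e+00] [5.1 1.9 2.3] [ 0.53 -1.3   0.06]
grip [ 0.5229 -0.0444] r 8.761149406433105 len 0.0888276510203867 fixture angle -1.327758969013242
tcp r 0.09130627928052518 fix angle -1.4508895520169767
```

Run:
```python
from rig import ctrl, eyes
from h import *
c=eyes.capture("top"); i=c["img"][:,:,::-1]
a=cv2.resize(i[160:230,355:475],(720,420),interpolation=cv2.INTER_CUBIC); cv2.imwrite("pics/t7.png",a)
```

```text
(no output)
```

View pics/t7.png

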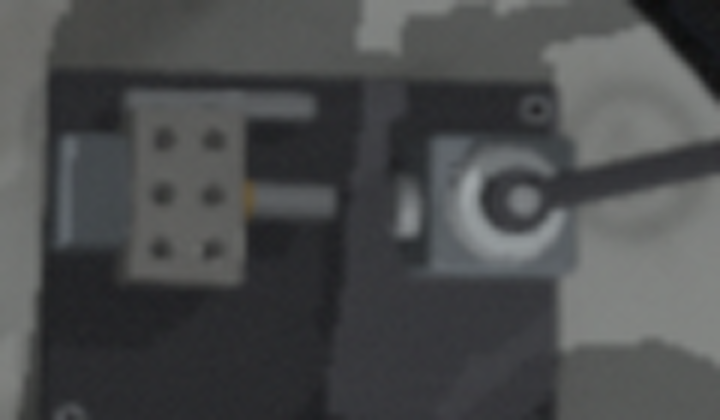

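View pics/w7.png

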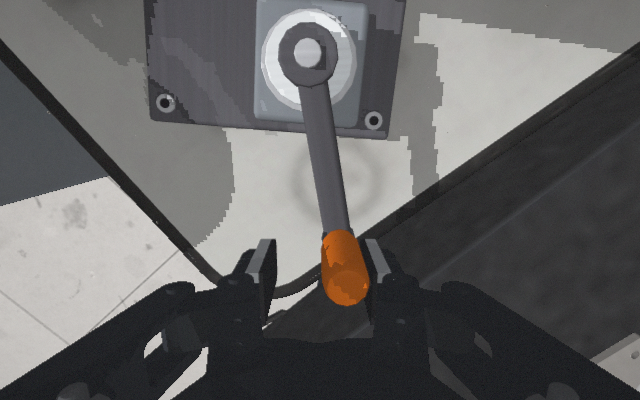

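Emit:
carry_out --moves '[[[-0.0024, -0.0002, 0], [0, 0, -1.5], 47], [[-0.0048, -0.0004, 0], [0, 0, -3], 47]]'

```text
time_s: 8.55
position: [0.5077, -0.049, 0.0858]
tool_rot: [-180.0, -0.1, 0.4]
force: [6.1, 1.5, 2.6]
gripper_width: 0.04
```

```bash
python3 chk.py w8
python3 - <<'E'
import cv2
i=cv2.imread("pics/w8.png"); cv2.imwrite("pics/w8c.png",cv2.resize(i[0:140,220:400],None,fx=4,fy=4,interpolation=cv2.INTER_CUBIC))
E
```

```text
8.55 [ 0.5077 -0.049   0.0858] [-1.7995e+02 -1.5000e-01  4.3000e-01] [6.1 1.5 2.6] [ 0.4  -1.33  0.03]
grip [ 0.5185 -0.0458] r 8.68946361541748 len 0.08939034015265578 fixture angle -1.3791745939937445
tcp r 0.09132888608567194 fix angle -1.5021352081938102
```

View pics/w8c.png

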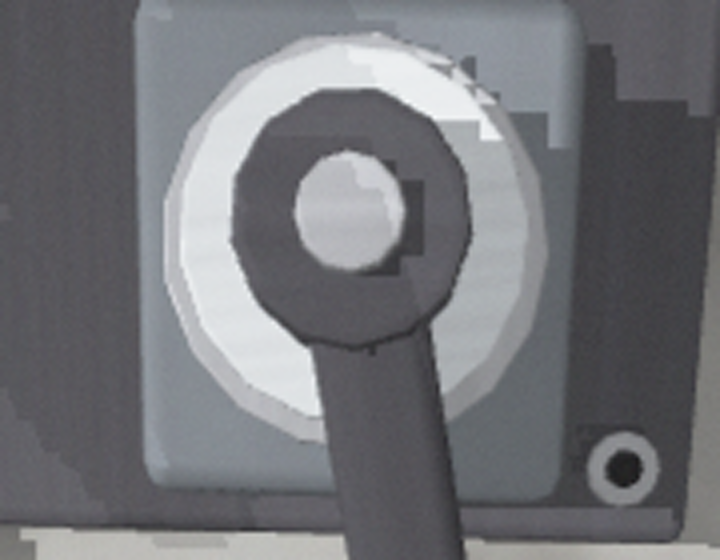

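Emit:
carry_out --moves '[[[-0.0028, -0.0001, 0], [0, 0, -1.8], 47], [[-0.0057, -0.0001, 0], [0, 0, -3.6], 47], [[-0.0085, 0, 0], [0, 0, -5.4], 47], [[-0.0114, 0.0001, 0], [0, 0, -7.2], 47], [[-0.0142, 0.0004, 0], [0, 0, -9], 47]]'

```text
time_s: 9.02
position: [0.4935, -0.0487, 0.0859]
tool_rot: [-179.9, -0.1, -8.6]
force: [5.9, 2.1, 2.6]
gripper_width: 0.0403
```

```bash
python3 chk.py w9
python3 - <<'E'
import cv2
i=cv2.imread("pics/w9.png"); cv2.imwrite("pics/w9c.png",cv2.resize(i[0:140,220:400],None,fx=4,fy=4,interpolation=cv2.INTER_CUBIC))
E
```

```text
9.0167 [ 0.4935 -0.0487  0.0859] [-1.7994e+02 -1.4000e-01 -8.6000e+00] [5.9 2.1 2.6] [ 0.33 -1.28  0.07]
grip [ 0.505  -0.0472] r 8.763500213623047 len 0.08945161215418045 fixture angle -1.5316786187770215
tcp r 0.09141475719005916 fix angle -1.6579604776051786
```

View pics/w9c.png

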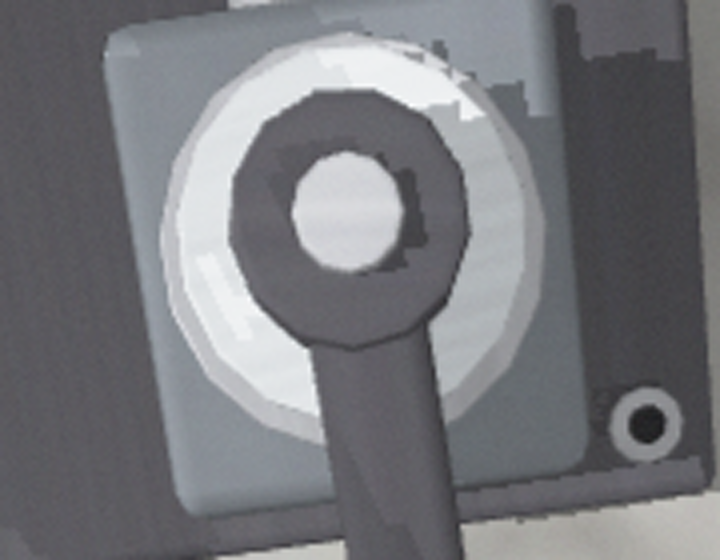

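Emit:
carry_out --moves '[[[-0.0028, 0.0003, 0], [0, 0, -1.8], 47], [[-0.0057, 0.0008, 0], [0, 0, -3.6], 47], [[-0.0086, 0.0013, 0], [0, 0, -5.4], 47], [[-0.0114, 0.0019, 0], [0, 0, -7.2], 47]]'

```text
time_s: 9.4
position: [0.4821, -0.0469, 0.0859]
tool_rot: [-179.9, -0.1, -15.8]
force: [5.4, 1.7, 1.7]
gripper_width: 0.0402
```

```bash
python3 chk.py w10
python3 - <<'E'
import cv2
i=cv2.imread("pics/w10.png"); cv2.imwrite("pics/w10c.png",cv2.resize(i[0:140,220:400],None,fx=4,fy=4,interpolation=cv2.INTER_CUBIC))
E
```

```text
9.4 [ 0.4821 -0.0469  0.0859] [-1.7993e+02 -1.4000e-01 -1.5800e+01] [5.4 1.7 1.7] [ 0.26 -1.36  0.08]
grip [ 0.4937 -0.0464] r 8.602402687072754 len 0.0890442982185044 fixture angle -1.6585334149989515
tcp r 0.09148093336339701 fix angle -1.7841899273068291
```

View pics/w10c.png

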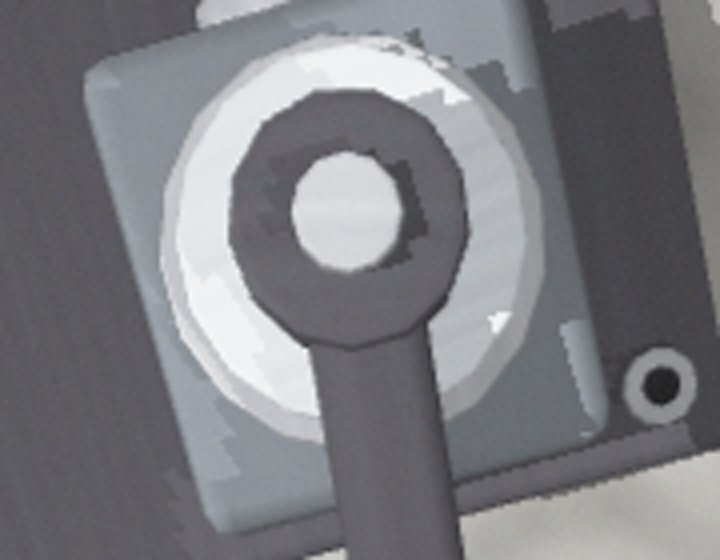

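Emit:
carry_out --moves '[[[0.004, -0.001, 0], [0, 0, 0], 47], [[0.009, -0.002, 0], [0, 0, 0], 47], [[0.009, -0.002, 0.03], [0, 0, 0], 47], [[0.009, -0.002, 0.065], [0, 0, 0], 47], [[0.009, -0.002, 0.1], [0, 0, 0], 47], [[0.009, -0.002, 0.12], [0, 0, 0], 47], [[0.009, 0.03, 0.12], [0, 0, 7], 47], [[0.009, 0.065, 0.12], [0, 0, 14], 47], [[0.01, 0.1, 0.12], [0, 0, 21], 47], [[0.01, 0.135, 0.12], [0, 0, 28], 47], [[0.01, 0.17, 0.12], [0, 0, 35], 47], [[0.01, 0.2, 0.12], [0, 0, 42], 47]]'

```text
time_s: 10.45
position: [0.4901, 0.1549, 0.2049]
tool_rot: [-180.0, 0.1, 26.7]
force: [0.0, 0.4, -0.2]
gripper_width: 0.0403
```

Emit:
carry_out --moves '[[[0.005, 0.03, 0], [0, 0, 7], 47], [[0.01, 0.06, 0], [0, 0, 14], 47], [[0.015, 0.09, 0], [0, 0, 21], 47], [[0.02, 0.12, 0], [0, 0, 28], 47], [[0.025, 0.15, 0], [0, 0, 35], 47], [[0.027, 0.18, 0], [0, 0, 42], 47], [[0.027, 0.2, -0.01], [0, 0, 49], 47], [[0.027, 0.21, -0.03], [0, 0, 55], 47], [[0.027, 0.216, -0.04], [0, 0, 60], 47], [[0.027, 0.216, -0.05], [0, 0, 60], 47], [[0.027, 0.216, -0.05], [0, 0, 60], 47]]'

```text
time_s: 11.37
position: [0.5165, 0.3681, 0.1525]
tool_rot: [-179.8, 0.2, 86.2]
force: [0.5, -0.8, -0.5]
gripper_width: 0.0401
```

Run:
```python
from rig import ctrl, eyes
from h import *
s=ctrl.state();print(s["position"],s["tool_rot"],s["gripper_width"])
c=eyes.capture("wrist"); cc=wcam(c,s["position"],s["tool_rot"]); np.savez("w11.npz",**cc)
cv2.imwrite("pics/w11.png",c["img"][:,:,::-1])
t=eyes.capture("top"); i=t["img"][:,:,::-1]; np.savez("top11.npz",**t)
cv2.imwrite("pics/t11.png",cv2.resize(i[140:245,350:470],None,fx=5.5,fy=5.5,interpolation=cv2.INTER_CUBIC))
hsv=cv2.cvtColor(c["img"],cv2.COLOR_RGB2HSV); m=(abs(hsv[...,0].astype(int)-112)<14)&(hsv[...,1]>130); m[:, :150]=0
W=pts(cc); p=W[m]; p=p[(p[:,2]>.053)&(p[:,2]<.068)]; print(len(p),cv2.minAreaRect((p[:,:2]*1000).astype(np.float32)))
m=(abs(hsv[...,0].astype(int)-65)<15)&(hsv[...,1]>110); p=W[m]; p=p[np.isfinite(p[:,0])]; print("green",len(p),np.median(p,0))
```

```text
[0.51645019 0.36814544 0.15252799] [-1.79769163e+02  1.61857731e-01  8.61807377e+01] 0.04008297563902955
663 ((520.9630737304688, 372.5204772949219), (11.976845741271973, 39.65291213989258), 82.32640838623047)
green 996 [0.44160027 0.37198728 0.05456281]
```

View pics/w11.png

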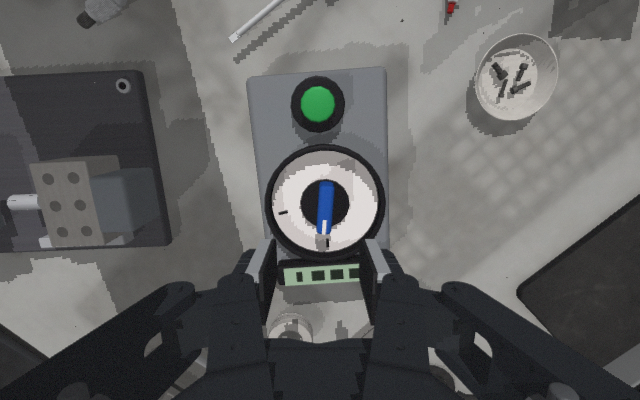

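View pics/t11.png

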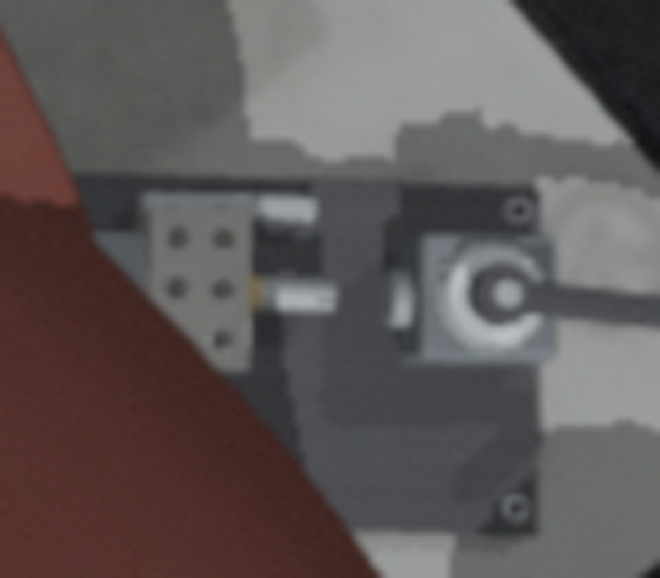

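Emit:
carry_out --moves '[[[0.002, 0.002, -0.03], [0, 0, -2], 47], [[0.0035, 0.004, -0.06], [0, 0, -2], 47], [[0.0035, 0.004, -0.075], [0, 0, -2], 47], [[0.0035, 0.004, -0.075], [0, 0, -2], 47], [[0.0035, 0.004, -0.075], [0, 0, -2], 47]]'

```text
time_s: 11.88
position: [0.5217, 0.3724, 0.0809]
tool_rot: [-180.0, 0.0, 84.2]
force: [-0.9, 0.1, 1.3]
gripper_width: 0.0401
```

Run:
```python
from rig import ctrl, eyes
from h import *
s=ctrl.state();print(s["position"],s["tool_rot"],s["gripper_width"])
c=eyes.capture("wrist"); cc=wcam(c,s["position"],s["tool_rot"]); np.savez("w12.npz",**cc)
cv2.imwrite("pics/w12.png",c["img"][:,:,::-1])
hsv=cv2.cvtColor(c["img"],cv2.COLOR_RGB2HSV); m=(abs(hsv[...,0].astype(int)-112)<14)&(hsv[...,1]>130); m[:, :150]=0
W=pts(cc); p=W[m]; p=p[(p[:,2]>.053)&(p[:,2]<.068)]; print(len(p),cv2.minAreaRect((p[:,:2]*1000).astype(np.float32)))
```

```text
[0.52167077 0.37236296 0.08088811] [-1.79984706e+02  1.65493082e-02  8.41992446e+01] 0.040061839914523126
1303 ((520.7631225585938, 372.5967102050781), (11.98820686340332, 39.15653991699219), 82.46484375)
```

View pics/w12.png

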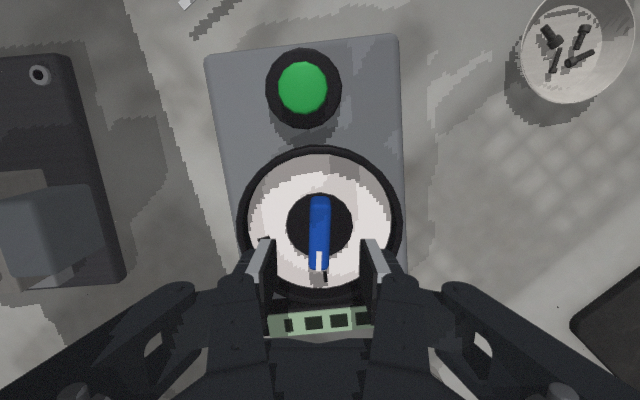

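Emit:
carry_out --moves '[[[-0.001, 0, -0.015], [0, 0, -1.6], 47], [[-0.001, 0, -0.03], [0, 0, -1.6], 47], [[-0.001, 0, -0.037], [0, 0, -1.6], 47], [[-0.001, 0, -0.037], [0, 0, -1.6], 47], [[-0.001, 0, -0.037], [0, 0, -1.6], 35], [[-0.001, 0, -0.037], [0, 0, -1.6], 25], [[-0.001, 0, -0.037], [0, 0, -1.6], 15], [[-0.001, 0, -0.037], [0, 0, -1.6], 5], [[-0.001, 0, -0.037], [0, 0, -1.6], 0], [[-0.001, 0, -0.037], [0, 0, -1.6], 0], [[-0.001, 0, -0.037], [0, 0, -1.6], 0], [[-0.001, 0, -0.037], [0, 0, -1.6], 0]]'

```text
time_s: 12.93
position: [0.5212, 0.3733, 0.0447]
tool_rot: [179.9, -0.1, 82.7]
force: [-0.5, -0.6, 5.7]
gripper_width: 0.0107
```

Emit:
carry_out --moves '[[[0, 0, 0], [0, 0, -5.5], 0], [[0, 0, 0], [0, 0, -11], 0], [[0, 0, 0], [0, 0, -16.5], 0], [[0, 0, 0], [0, 0, -22], 0], [[0, 0, 0], [0, 0, -27.5], 0], [[0, 0, 0], [0, 0, -33], 0], [[0, 0, 0], [0, 0, -38.5], 0], [[0, 0, 0], [0, 0, -44], 0], [[0, 0, 0], [0, 0, -49.5], 0], [[0, 0, 0], [0, 0, -55], 0], [[0, 0, 0], [0, 0, -60], 0], [[0, 0, 0], [0, 0, -64], 0]]'

```text
time_s: 13.93
position: [0.5213, 0.3734, 0.0447]
tool_rot: [-180.0, -0.1, 18.5]
force: [-0.4, -1.2, 4.6]
gripper_width: 0.0105
```

Run:
```python
from rig import ctrl
s=ctrl.state();print(s["position"],s["tool_rot"],s["gripper_width"],s["force"],s["moment"])
```

```text
[0.52129841 0.37337885 0.044714  ] [-1.79982061e+02 -1.22045416e-01  1.84569521e+01] 0.010520738055428608 [-0.35858404 -1.23808018  4.61432055] [-0.13014688  0.10162041  0.06213866]
```

Emit:
carry_out --moves '[[[0, 0, 0], [0, 0, -1.5], 0], [[0, 0, 0], [0, 0, -3], 0], [[0, 0, 0], [0, 0, -4.5], 0], [[0, 0, 0], [0, 0, -6], 0], [[0, 0, 0], [0, 0, -6], 0]]'

```text
time_s: 14.35
position: [0.5213, 0.3734, 0.0447]
tool_rot: [-180.0, -0.1, 12.6]
force: [-1.0, -1.0, 6.3]
gripper_width: 0.0102
```

Run:
```python
from rig import ctrl
s=ctrl.state();print(s["position"],s["tool_rot"],s["gripper_width"],s["force"],s["moment"])
```

```text
[0.52129445 0.37337767 0.04467003] [-1.79969414e+02 -1.17577624e-01  1.26340876e+01] 0.010185577995167425 [-1.00420054 -1.03919348  6.30795073] [-0.10588748  0.14282973 -0.09686818]
```

Emit:
carry_out --moves '[[[0, 0, 0], [0, 0, -1.5], 0], [[0, 0, 0], [0, 0, -3], 0], [[0, 0, 0], [0, 0, -3], 0]]'

```text
time_s: 14.6
position: [0.5214, 0.3734, 0.0447]
tool_rot: [-180.0, -0.1, 9.7]
force: [-0.2, -0.2, 5.8]
gripper_width: 0.0104
```

Run:
```python
from rig import ctrl
s=ctrl.state();print(s["tool_rot"],s["gripper_width"],s["force"],s["moment"])
```

```text
[-1.79964232e+02 -1.23142210e-01  9.65401128e+00] 0.01041941148454788 [-0.16481567 -0.15037029  5.7987952 ] [-0.15290429  0.10008316  0.21949615]
```

Emit:
carry_out --moves '[[[0, 0, 0], [0, 0, -1.5], 0], [[0, 0, 0], [0, 0, -3], 0], [[0, 0, 0], [0, 0, -3], 0]]'

```text
time_s: 14.85
position: [0.5214, 0.3734, 0.0447]
tool_rot: [-180.0, -0.1, 6.7]
force: [0.5, -1.1, 5.2]
gripper_width: 0.0105
```

Run:
```python
from rig import ctrl
s=ctrl.state();print(s["tool_rot"],s["gripper_width"],s["force"],s["moment"])
```

```text
[-1.79967296e+02 -1.28293585e-01  6.73190061e+00] 0.010459385393238364 [ 0.45153262 -1.063367    5.15823983] [-0.20106588 -0.01325803  1.12656162]
```

Emit:
carry_out --moves '[[[0, 0, 0], [0, 0, 0], 20], [[0, 0, 0], [0, 0, 0], 40], [[0, 0, 0], [0, 0, 0], 45], [[0, 0, 0], [0, 0, 0], 45], [[0, 0, 0], [0, 0, 0], 45], [[0, 0, 0.03], [0, 0, 0], 45], [[0, 0, 0.06], [0, 0, 0], 45], [[0, 0, 0.09], [0, 0, 0], 45], [[0, 0, 0.09], [0, 0, 0], 45]]'

```text
time_s: 15.6
position: [0.5233, 0.3745, 0.1394]
tool_rot: [-179.8, -0.5, 6.7]
force: [1.5, 0.3, 0.4]
gripper_width: 0.0382
```

Run:
```python
from rig import ctrl, eyes
from h import *
s=ctrl.state();print(s["position"],s["tool_rot"],s["gripper_width"],s["force"])
c=eyes.capture("wrist"); cc=wcam(c,s["position"],s["tool_rot"]); np.savez("w13.npz",**cc)
cv2.imwrite("pics/w13.png",c["img"][:,:,::-1])
hsv=cv2.cvtColor(c["img"],cv2.COLOR_RGB2HSV); m=(abs(hsv[...,0].astype(int)-112)<14)&(hsv[...,1]>130)
W=pts(cc); p=W[m]; p=p[(p[:,2]>.053)&(p[:,2]<.068)]; print(len(p),cv2.minAreaRect((p[:,:2]*1000).astype(np.float32)))
m=(abs(hsv[...,0].astype(int)-65)<15)&(hsv[...,1]>110); p=W[m]; p=p[np.isfinite(p[:,0])]; print("green",len(p),np.median(p,0), cv2.minEnclosingCircle((p[:,:2]*1000).astype(np.float32)) if len(p) else 0)
```

```text
[0.52332169 0.37450196 0.13938069] [-179.81674825   -0.45112317    6.71660233] 0.038209425759064025 [1.4806638  0.30210186 0.44723152]
745 ((521.3519897460938, 373.2876892089844), (11.957036972045898, 39.06306457519531), 10.137505531311035)
green 1015 [0.44326748 0.37352322 0.0543289 ] ((466.5054016113281, 369.8149108886719), 37.87436294555664)
```

View pics/w13.png

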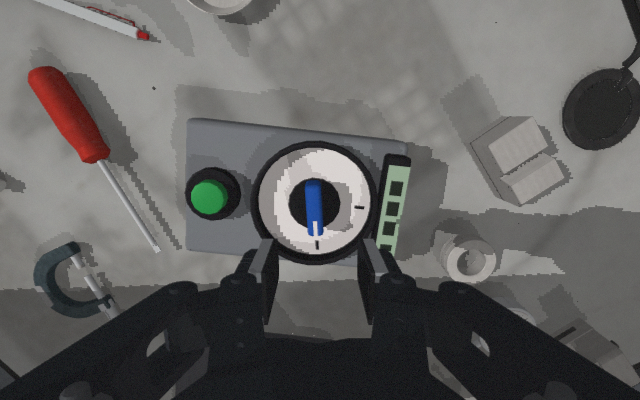

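Emit:
carry_out --moves '[[[-0.03, -0.001, 0], [0, 0, 0], 0], [[-0.06, -0.002, 0], [0, 0, 0], 0], [[-0.08, -0.002, 0], [0, 0, 0], 0], [[-0.082, -0.002, -0.02], [0, 0, 0], 0], [[-0.082, -0.002, -0.045], [0, 0, 0], 0], [[-0.082, -0.002, -0.065], [0, 0, 0], 0], [[-0.082, -0.002, -0.068], [0, 0, 0], 0], [[-0.082, -0.002, -0.068], [0, 0, 0], 0]]'

```text
time_s: 16.32
position: [0.4371, 0.37, 0.0637]
tool_rot: [179.9, 0.2, 6.7]
force: [-0.4, 0.1, 0.5]
gripper_width: 0.0001
```

Emit:
carry_out --moves '[[[0.0045, 0.0025, 0], [0, 0, 0], 0], [[0.0045, 0.0025, -0.003], [0, 0, 0], 0], [[0.0045, 0.0025, -0.006], [0, 0, 0], 0], [[0.0045, 0.0025, -0.008], [0, 0, 0], 0]]'

```text
time_s: 16.65
position: [0.4435, 0.3736, 0.0576]
tool_rot: [-180.0, -0.1, 6.7]
force: [-0.2, -0.6, -0.3]
gripper_width: -0.0
```

Emit:
carry_out --moves '[[[0, 0, -0.002], [0, 0, 0], 0], [[0, 0, -0.004], [0, 0, 0], 0]]'

```text
time_s: 16.82
position: [0.4432, 0.3735, 0.0535]
tool_rot: [-180.0, -0.0, 6.7]
force: [0.0, -0.8, 1.6]
gripper_width: -0.0003
```

Contact has begun; continue down in small steps.

Emit:
carry_out --moves '[[[0, 0, -0.002], [0, 0, 0], 0], [[0, 0, -0.003], [0, 0, 0], 0]]'

```text
time_s: 16.98
position: [0.4432, 0.3735, 0.0504]
tool_rot: [-180.0, -0.0, 6.7]
force: [0.0, 0.3, 4.3]
gripper_width: -0.0004
```

Emit:
carry_out --moves '[[[0, 0, -0.001], [0, 0, 0], 0], [[0, 0, -0.002], [0, 0, 0], 0]]'

```text
time_s: 17.15
position: [0.4433, 0.3736, 0.0496]
tool_rot: [-180.0, -0.1, 6.7]
force: [-5.9, -4.2, 27.2]
gripper_width: -0.0002
```

Emit:
carry_out --moves '[[[0, 0, -0.001], [0, 0, 0], 0], [[0, 0, -0.002], [0, 0, 0], 0], [[0, 0, -0.002], [0, 0, 0], 0]]'

```text
time_s: 17.4
position: [0.4434, 0.3737, 0.0494]
tool_rot: [-180.0, -0.1, 6.7]
force: [-7.9, -6.0, 36.7]
gripper_width: 0.0001
```

Emit:
carry_out --moves '[[[0, 0, 0.01], [0, 0, 0], 0], [[0, 0, 0.04], [0, 0, 0], 0], [[0, 0, 0.08], [0, 0, 0], 0], [[0, 0, 0.12], [0, 0, 0], 0], [[-0.03, 0.02, 0.14], [0, 0, 0], 0], [[-0.06, 0.04, 0.15], [0, 0, 0], 0], [[-0.09, 0.06, 0.15], [0, 0, 0], 0], [[-0.12, 0.08, 0.15], [0, 0, 0], 0], [[-0.14, 0.09, 0.15], [0, 0, 0], 0], [[-0.14, 0.09, 0.15], [0, 0, 0], 0]]'

```text
time_s: 18.23
position: [0.299, 0.4649, 0.1962]
tool_rot: [-180.0, 0.1, 6.9]
force: [0.2, -0.2, 0.1]
gripper_width: -0.0003
```

Run:
```python
from rig import ctrl, eyes
from h import *
s=ctrl.state();print(s["position"],s["force"])
t=eyes.capture("top"); i=t["img"][:,:,::-1]; np.savez("top14.npz",**t)
cv2.imwrite("pics/t14.png",cv2.resize(i[130:250,265:485],None,fx=3.6,fy=3.6,interpolation=cv2.INTER_CUBIC))
W=pts(t); hsv=cv2.cvtColor(t["img"],cv2.COLOR_RGB2HSV); m=(hsv[...,0]<18)&(hsv[...,1]>150)&(hsv[...,2]>100); m[:,:430]=0;m[:, 490:]=0; p=W[m]; p=p[p[:,2]>.115]; print("grip",len(p),p.mean(0) if len(p) else 0)
```

```text
[0.29904612 0.46487691 0.19624827] [ 0.2124498 -0.1954162  0.1258456]
grip 40 [ 0.49260386 -0.04548426  0.1212116 ]
```

View pics/t14.png

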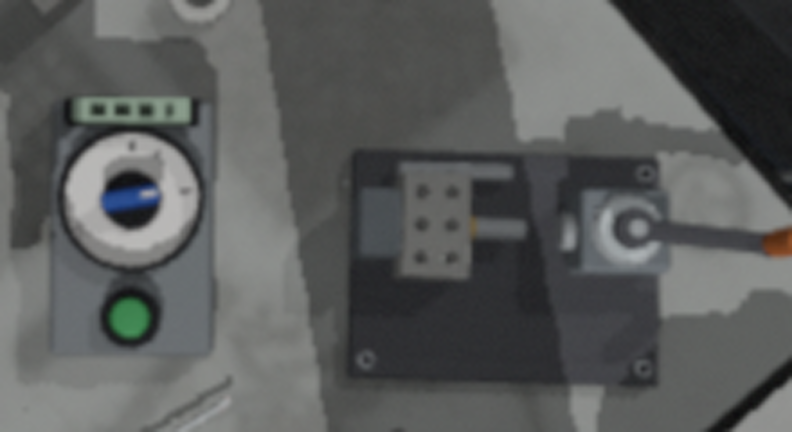

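```bash
python3 -c "
from rig import ctrl
print(ctrl.job_done())"
```

```text
the job is handed in; nothing more can be done
None
```

The job is done in the order asked and handed in at about 18 s, with the arm clear of everything.

- **Block:** I slid it along the bed onto the rear rail. The arm stopped moving while the push force rose to 16 N. I pressed about 2 mm further to square the block, and did not read the force during that. The later top views show the block flush on the rail and against the anvil, with the spindle tip on it.
- **Lever:** I pushed it clockwise until the force levelled at about 6 N, close to the 6.7 N given for the clutch. From the lever's measured direction, the slip is 0.33 to 0.39 rad (19 to 22 degrees). I never saw the disc's red tick, so the slip rests on the lever angle and the force alone.
- **Selector:** I turned it clockwise until the twisting moment jumped to 1.1 N m. The bar now stands about 72 degrees from where it started, within a degree of the expected stop.
- **Button:** I pressed it until it bottomed, with the force passing 4 N and reaching 37 N at the fingertips, then let go. The measured TCP height fell about 6 mm to the bottom, but I did not measure the button's depth itself.

None of my moves came near the other objects, though I did not measure their positions again at the end. The commanded and measured TCP positions differed by up to about 7 mm, so I corrected from the measured pose before each contact.

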